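# Make room in the spill tray and stand the paint kettle in it

## Robot

A 6-joint arm with a two-finger parallel gripper is mounted at the origin on the work surface. World frame = base frame: x ahead of the robot, y to its left, z up, the work surface at z = 0. Lengths are in mm, angles in rad, forces in N, time in s.
With the tool pointing down it reaches from about 400 to 825 mm from the base axis. Payload 7 kg.
Tool frame: the origin (TCP) lies between the finger pads; the fingertips stand 8 mm ahead of it and the grasp point (between the pads) lies 11 mm behind it (tip_reach is the distance from the TCP to the fingertips, in mm); z points along the fingers, y is the direction in which the jaws open and shut (so a half turn about z gives the same grasp; the last joint's range is limited). The gripper opens to 88 mm and grips with 3 to 60 N. Pads are 19 mm wide; open, the fingers measure 130 mm over their backs; the gripper's body (78 mm by 193 mm) begins 47 mm behind the grasp point.
Start: joints at [1.44, 0.359, 0.012, 0, -1.224, -0.288], TCP at [274.504, 616.638, 234.561] pointing down, gripper open.
Joint ranges: [-3.07, 3.07], [-1.43, 2.12], [-1.02, 1.25], [-3.03, 1.67], [-3.05, -0], [-3.03, 3.03]. Speed limits (rad/s): [2.39, 2.39, 3.01, 3.14, 3.14, 3.14].

## Interface

Orientations are given as [roll, pitch, yaw] about the fixed x, y, z axes, in that order (R = Rz(yaw) Ry(pitch) Rx(roll)).
In Python, from cell import * gives the robot as it stands.
- The arm moves only by the tool move_arm, never from a script. Its argument "rows" is a list of rows, each an object with "dp": the shift along the tool's x, y, z in m, a list of three; "twist": the turn about the tool's z in rad. A call has 1 to 5 rows; each row shifts and turns the commanded pose from where the row before left it, along the tool's axes as they then stand; what a row does not reach is not made up. A row lasts 1/8 s, in which the tool goes at most 62.5 mm and 10.7 degrees, less where a joint would pass 70% of its speed; a pose out of reach is approached as far as the arm can. A call with a gripper value outside its range is refused whole. "jaw" is the closure in counts, from 0 (fully open) to 255 (shut), set as the call begins (left out, the last holds). The fingers move at their own pace and stop on an object; "newtons" is the grip in N (left out, the last holds). Time passes only in rows, so rows that do not move let the fingers close. It gives the time, the measured TCP pose, the force and the opening at its end, in the units of the state.
- read_state(): the state, without advancing time (a new reading comes with each control period).
- capture(name): name is "side" or "top" or "wrist"; returns the picture (384x512x3 uint8, blue, green, red); there is no depth.
- camera_model(name): a dict with "fov_y" (degrees; the focal length in pixels is half the picture's height over the tangent of half this angle, whatever the lens; pixels are square), "cx", "cy" (the principal point, pixels), "xyz" and "rotation" of the camera in the world; the wrist camera has in their place "hand_eye" (4x4, takes a point from camera to tool coordinates, whose origin is the TCP and whose axes are the flange's). Camera axes: x right, y up, looking along -z (the intrinsics and any distortion apply to the point x, -y, -z); pixel columns grow to the right and rows downward; lengths in mm; the calibration is good to about 2 mm. The wrist camera is an equidistant fisheye: a pixel r from the principal point sees the ray r / f radians off the axis. A picture is of the moment at which its call begins: read the wrist's pose just before it. camera_model takes no time and is no camera call.
- sign_off(): hands the job in, once; it reports no verdict.
The state is a dict: "clock": time; "joints": joint angles; "qvel": joint speeds; "effort": joint torques, N m; "tool_pos": TCP position; "eef_rot": TCP orientation; "contact_force": force on the tool from outside, world axes, zero at the start; "moment": the same for the moment, N m; "grip_width": opening from 0.0 (shut) to 1.0 (fully open).
Only numpy, scipy, OpenCV 4.12 (cv2) and the standard library are available. Lean on these libraries where they do the work, as an engineer would, in place of code of your own. Each camera call takes 0.05 s, during which the arm holds its last target.

## Task

Put the metal paint kettle away in the yellow spill tray, beside the tub of filler. First slide the tub along the tray floor to one end, without lifting or tipping it, to make room; then lift the kettle by its bail handle and, without tipping it, set it down gently so that it stands upright and flat on the tray floor. Let go, and leave the glue bottle, the cork block and the brush where they are.

Things in the scene. Friction and masses are not known exactly. Their poses are not given: they have to be found in the camera images.
- tray: yellow plastic spill tray, open on top, fixed to the bench. Inside 160 mm along its x and 280 mm along its y (its long way); walls 4 mm thick, upper edge 40 mm above the bench with a 10 mm outward flange on top, flat floor 4 mm above the bench. The origin is the centre of its underside on the bench; z up. Its yaw varies.
- tub_mid (a point): white tub of wood filler with a red lid, about 0.6 kg, loose, standing near the middle of the tray: round, 106 mm across (110 mm over the lid, which is its top 16 mm), 85 mm high, too wide to grasp. The point is its centre, half-way up (42.5 mm above its underside); z up.
- kettle_mid (a point): empty paint kettle of bare metal, open on top, loose, about 0.42 kg, standing on the bench: round, 100 mm across at the base, 118 mm at the rim, 110 mm high, wall 4 mm. The point is on its axis, half-way up (55 mm above its underside); z up; its y runs along the bail's hinge line through the two ears, which stand out to 67 mm from the axis and whose hinge line lies 43 mm above this point. It is too wide to grasp and is carried by its bail.
- bail (a joint): angle of the kettle's bail (the wire handle hinged at both ears): 0 = straight up, positive = leaning to the kettle's +x, negative = to its -x; stops at -1.3 and 1.3. The ears are slightly stiff, so the bail stays where it is left, but a hand moves it easily; the kettle hangs nearly level under it. A hard grip keeps the bar from turning between the fingers, and the kettle then hangs below the hinge line, off to one side if the bail leans.
- bail_grip (a point): middle of the bail's wooden grip, a round bar 15 mm thick and 84 mm long, parallel to the kettle's y (and this point's y), 75 mm from the hinge line. With the bail straight up it is 173 mm above the kettle's underside.
- glue: bystander: yellow glue bottle, 64 mm across, 185 mm high, standing loose on the far side of the bench; origin at the centre of its underside
- block: bystander: cork sanding block 65 x 115 x 40 mm, loose on the bench; origin at the centre of its underside
- brush: bystander: flat brush about 200 mm long, lying loose on the bench
Things that resemble listed ones, but are neither listed nor needed, are in the scene too. Of the things that look like the part that bears kettle_mid, the smaller one is meant. What is shaped like the part that bears tub_mid but green is not meant.

How it is judged (in metres and radians):
On the way, in this order (a step that is already met when the one before it is completed fails the run):
1. the tub has been slid along the tray, its centre at least 34 mm from the tray's middle, so that the kettle fits beside it ((y of tub_mid in the frame of tray above 0.034 m or y of tub_mid in the frame of tray below -0.034 m)), for 0.2 s.
2. the kettle is lifted clear of the bench by its bail (contact force between the fingers and bail above 1 N and height (world z) of kettle_mid above 0.08 m), for 0.2 s.
At the end, for the whole second after the job is handed in: The kettle and the tub both stand at rest inside the tray, flat on its floor (within 4 mm in height, within 0.05 rad of upright); the bail may be left at any angle; the bystanders are where they were (x of kettle_mid in the frame of tray between -0.08 and 0.08 m and y of kettle_mid in the frame of tray between -0.14 and 0.14 m and z of kettle_mid in the frame of tray between 0.055 and 0.063 m and angle between each of kettle_mid, tub_mid's own z axis and vertical below 0.05 rad and linear speed of each of kettle, tub below 0.02 m/s and z of tub_mid in the frame of tray between 0.0425 and 0.0505 m and x of tub_mid in the frame of tray between -0.08 and 0.08 m and y of tub_mid in the frame of tray between -0.14 and 0.14 m); the robot touches nothing.
It fails at once if the tub is tipped (over 0.25 rad) or lifted (over 15 mm) (angle between tub_mid's own z axis and vertical above 0.25 rad or z of tub_mid in the frame of tray above 0.0615 m).
It fails at once if the kettle is tipped (over 0.5 rad) (angle between kettle_mid's own z axis and vertical above 0.5 rad).
It fails at once if the kettle is dropped: let go and falling faster than 0.4 m/s (a fall of some 8 mm) (linear speed of kettle above 0.4 m/s and contact force between the fingers and bail below 0.3 N).
It fails at once if the kettle is banged on the tray (over 45 N) or on the tub (over 20 N) (contact force between kettle and tray above 45 N or contact force between kettle and tub above 20 N).
It fails at once if the glue bottle, cork block or brush is moved (over 25 mm) or the bottle tipped (distance of any of glue, block, brush from where it was at the start of the episode above 0.025 m or angle between glue's own z axis and vertical above 0.3 rad).
It also fails if it takes over 69 s, if anything falls off the work surface, if the arm or the gripper's body presses on something with over 40 N, if the wrist force passes 120 N, or if a joint passes its speed limit or range.

## Working session

There is one attempt and no reset: what is moved stays moved. The work goes in short steps, Python scripts to look and compute and a tool call to move; the robot and the scene stay as the last step left them, time stands still between calls to the robot, and variables do not carry over. Pictures are saved under pics/ and viewed, and the job is handed in when it is done.

Besides the shell and the picture viewer there is one more tool, called after "Call:" by a JSON object that holds its "method" and its "body". move_arm: Moves the arm, as the interface text tells. Its arguments: {"type":"object","properties":{"rows":{"type":"array"},"jaw":{"type":"number"},"newtons":{"type":"number"}},"required":["rows"]}

```bash
mkdir -p pics; ls; python3 - <<'E'
from cell import *
import cv2
print(read_state())
for n in("side","top","wrist"):
    cv2.imwrite(f"pics/{n}0.png",capture(n)); print(n,camera_model(n))
E
```

```text
pics
{'clock': 0.0, 'joints': array([ 1.44008488e+00,  3.59378340e-01,  1.10506874e-02, -3.46862177e-04,
       -1.22406731e+00, -2.88094537e-01]), 'qvel': array([-0.00195842,  0.00026149, -0.00105433,  0.00030129,  0.00084014,
        0.00091672]), 'effort': array([ 1.87517021e-04, -5.82708442e+01,  2.93043888e+01,  6.99652523e+00,
        6.87154839e-03, -1.69074842e-04]), 'tool_pos': array([274.33763227, 616.22197854, 233.62522132]), 'eef_rot': array([ 3.13996725e+00, -1.41624545e-04, -4.18924002e-01]), 'contact_force': array([-0.76760828, -0.59560666,  0.23163578]), 'moment': array([ 0.01024531,  0.00929444, -0.01351473]), 'grip_width': 1.00300033266783}
side {'fov_y': 56.77828669960893, 'cx': 257.16644251985076, 'cy': 191.10274066412072, 'xyz': array([ 187.47375086, -484.98793526,  608.78602828]), 'rotation': array([ 0.88771616,  0.01764197, -0.59818228])}
top {'fov_y': 53.93431442582136, 'cx': 253.8688260551733, 'cy': 187.07628314893898, 'xyz': array([ 460.34672106,  -11.4971097 , 1074.95873459]), 'rotation': array([ 0.08176174, -0.00865622, -1.54797962])}
wrist {'fov_y': 65.70646984690485, 'cx': 247.77711807709284, 'cy': 197.09241837987653, 'hand_eye': array([[ 2.74156679e-04,  9.62759991e-01,  2.70357400e-01,
         7.16784272e+01],
       [ 9.99999855e-01, -3.89039668e-04,  3.71342479e-04,
        -1.18056950e+00],
       [ 4.62693435e-04,  2.70357259e-01, -9.62759959e-01,
        -1.50961495e+02],
       [ 0.00000000e+00,  0.00000000e+00,  0.00000000e+00,
         1.00000000e+00]])}
```

View pics/side0.png

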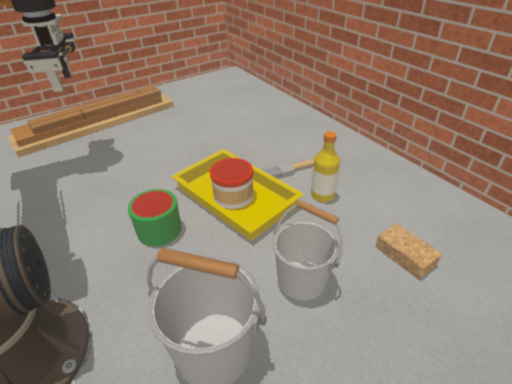

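View pics/top0.png

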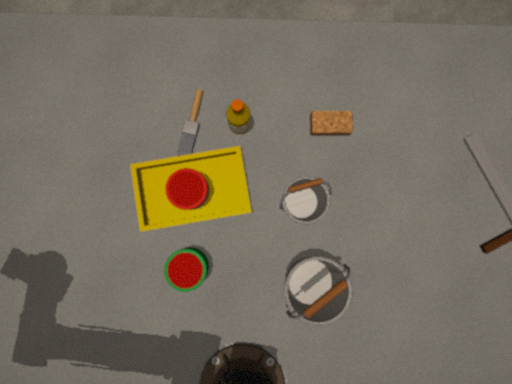

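View pics/wrist0.png

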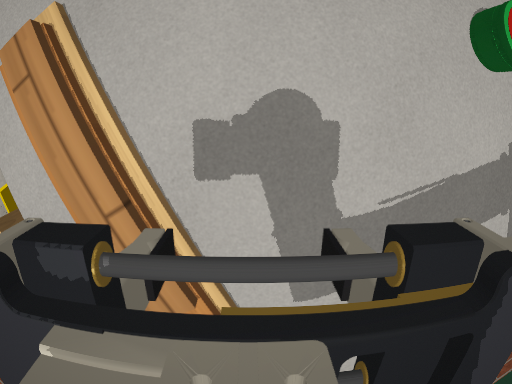

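```bash
cat > h.py <<'E'
from cell import *
import numpy as np, cv2
from scipy.spatial.transform import Rotation as R
from scipy.optimize import least_squares
def cam(n):
    m=camera_model(n); f=192/np.tan(np.radians(m['fov_y']/2))
    return m,f
def proj(n,P):
    m,f=cam(n); r=R.from_euler('xyz',m['rotation']).as_matrix()
    c=(np.atleast_2d(P)-m['xyz'])@r
    return np.c_[m['cx']+f*c[:,0]/-c[:,2], m['cy']-f*c[:,1]/-c[:,2]]
def onz(n,uv,z):
    m,f=cam(n); r=R.from_euler('xyz',m['rotation']).as_matrix()
    uv=np.atleast_2d(uv)
    d=np.c_[(uv[:,0]-m['cx'])/f,-(uv[:,1]-m['cy'])/f,-np.ones(len(uv))]@r.T
    return m['xyz']+d*((z-m['xyz'][2])/d[:,2])[:,None]
E
python3 - <<'E'
import cv2
t=cv2.imread('pics/top0.png');s=cv2.imread('pics/side0.png')
cv2.imwrite('pics/t1.png',cv2.resize(t[135:245,120:345],None,fx=3.5,fy=3.5,interpolation=cv2.INTER_CUBIC))
cv2.imwrite('pics/s1.png',cv2.resize(s[140:310,160:360],None,fx=3.5,fy=3.5,interpolation=cv2.INTER_CUBIC))
E
```

```text
(no output)
```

View pics/t1.png

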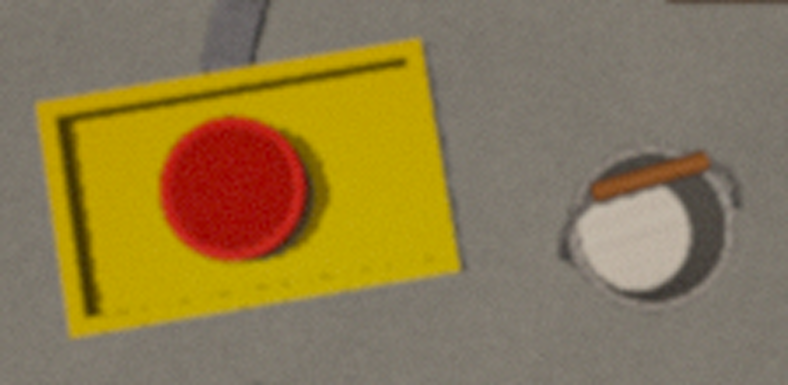

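View pics/s1.png

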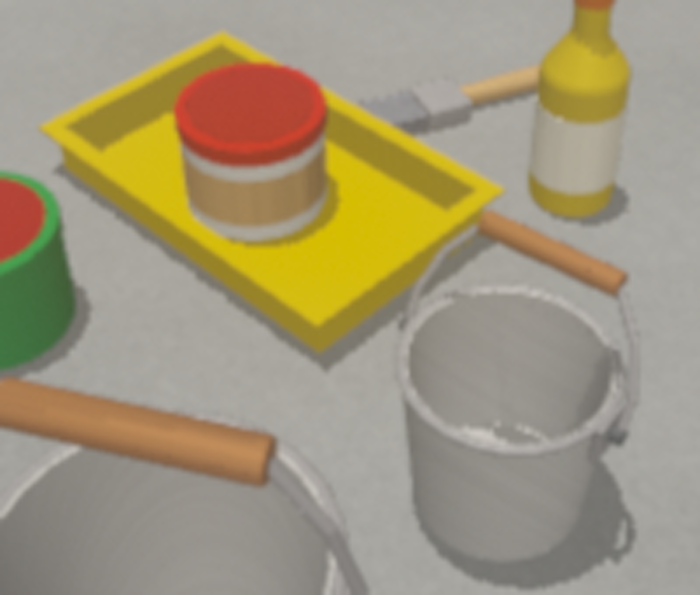

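```bash
cat > m1.py <<'E'
from h import *
T=lambda p:(np.atleast_2d(p)+.5)/3.5-.5+[120,135]
S=lambda p:(np.atleast_2d(p)+.5)/3.5-.5+[160,140]
tc=T([(37,102),(420,39),(461,271),(70,338)]); sc=S([(223,32),(500,190),(320,338),(42,128)])
# corners order: far-left, far-right(-y), near-right, near-left
C=np.array([(94,154),(94,-154),(-94,-154),(-94,154)])
def w(x):
    c,s=np.cos(x[2]),np.sin(x[2]); return np.c_[C@np.array([[c,s],[-s,c]])+x[:2],np.full(4,40)]
print(onz('top',tc,40).round(1).tolist(), onz('side',sc,40).round(1).tolist())
a=onz('top',tc,40)
f=least_squares(lambda x:np.r_[(proj('top',w(x))-tc).ravel(),(proj('side',w(x))-sc).ravel()],[a[:,0].mean(),a[:,1].mean(),0])
print('tray',f.x,f.fun.round(1))
tr=f.x
print('tub',onz('top',T((233,188)),89),onz('side',S((251,107)),89))
print('kettle rim',onz('top',T((652,227)),110),onz('side',S((510,367)),110))
# triangulate grip ends
for t,s in (((594,192),(485,220)),((707,159),(622,282))):
    g=least_squares(lambda P:np.r_[(proj('top',P)-T(t)).ravel(),(proj('side',P)-S(s)).ravel()],[500,-150,150])
    print(g.x,g.fun)
E
python3 m1.py
```

```text
[[601.8, 323.9, 40.0], [659.4, 23.6, 40.0], [476.6, -13.2, 40.0], [417.7, 289.2, 40.0]] [[603.3, 322.1, 40.0], [659.0, 23.1, 40.0], [473.6, -23.5, 40.0], [421.0, 284.7, 40.0]]
tray [5.39265790e+02 1.54013991e+02 1.90575335e-01] [ 0.3 -0.2  1.1 -0.5  0.7  0.2  0.7 -0.  -0.4 -0.   1.2  0.3 -1.2 -2.8
 -1.5 -0.1]
tub [[533.79017624 158.737162    89.        ]] [[533.69269562 154.14336596  89.        ]]
kettle rim [[ 510.80255807 -152.11691739  110.        ]] [[ 509.69897518 -156.73618347  110.        ]]
[ 531.54692908 -103.89060965  165.64655792] [ 0.11796276 -0.15600454 -0.15192557  0.01375803]
[ 556.66262922 -182.13294807  166.54506018] [ 0.28632001 -0.33236498 -0.31624903  0.03463401]
```

Call:
{"method": "move_arm", "body": {"rows": [{"dp": [0,0,0],"twist": 0.16},{"dp": [0,0,0],"twist": 0.16},{"dp": [0,0,0],"twist": 0.16},{"dp": [0,0,0],"twist": 0.16},{"dp": [0,0,0],"twist": 0.16}], "jaw": 139}}

```text
clock: 0.78
tool_pos: [274.4, 616.5, 234.1]
eef_rot: [3.141, -0.001, -1.224]
contact_force: [0.7, -0.3, 0.4]
grip_width: 0.497
```

Call:
{"method": "move_arm", "body": {"rows": [{"dp": [0,0,0],"twist": 0.16},{"dp": [0.045,-0.013,0],"twist": 0},{"dp": [0.045,-0.013,0],"twist": 0},{"dp": [0.045,-0.013,0],"twist": 0},{"dp": [0.045,-0.013,0],"twist": 0}]}}

```text
clock: 1.4
tool_pos: [360.3, 448.4, 234.4]
eef_rot: [3.141, -0.0, -1.379]
contact_force: [0.9, -0.2, -0.3]
grip_width: 0.451
```

```bash
python3 - <<'E'
from h import *
print('glue cap',onz('top',(238,105),185), 'block',onz('top',(332,122),40))
print('glue base side',onz('side',(325,197),0))
print(read_state()['tool_pos'],read_state()['eef_rot'],read_state()['joints'])
E
```

```text
glue cap [[730.82167064  25.20005506 185.        ]] block [[ 733.02989329 -232.79491986   40.        ]]
glue base side [[732.24722201  14.56630508   0.        ]]
[360.29621348 448.39105806 234.38985269] [ 3.14140845e+00 -2.23931925e-04 -1.37857673e+00] [ 1.23382752e+00  1.95870561e-01 -2.13333762e-01 -5.00892218e-05
 -1.16187830e+00 -1.04158802e+00]
```

Call:
{"method": "move_arm", "body": {"rows": [{"dp": [0.05,-0.0145,0],"twist": 0},{"dp": [0.05,-0.0145,0],"twist": 0},{"dp": [0.05,-0.0145,0],"twist": 0},{"dp": [0.05,-0.0145,0],"twist": 0},{"dp": [0.05,-0.0145,0],"twist": 0}]}}

```text
clock: 2.02
tool_pos: [479.2, 216.7, 234.6]
eef_rot: [-3.141, 0.0, -1.379]
contact_force: [1.6, 1.3, 0.3]
grip_width: 0.451
```

Call:
{"method": "move_arm", "body": {"rows": [{"dp": [0.05,-0.0145,0],"twist": 0},{"dp": [0.05,-0.0145,0],"twist": 0},{"dp": [0.048,-0.0145,0],"twist": 0},{"dp": [0,0,0],"twist": 0},{"dp": [0,0,0],"twist": 0}]}}

```text
clock: 2.65
tool_pos: [549.5, 81.2, 234.3]
eef_rot: [3.141, 0.0, -1.38]
contact_force: [-0.6, 1.1, 0.9]
grip_width: 0.458
```

```bash
python3 - <<'E'
from h import *
print(read_state()['tool_pos'],read_state()['eef_rot'])
for n in("side","wrist"): cv2.imwrite(f"pics/{n}2.png",capture(n))
E
```

```text
[549.4857159   81.15527972 234.25041379] [ 3.14098409e+00  6.25300852e-05 -1.37979896e+00]
```

View pics/side2.png

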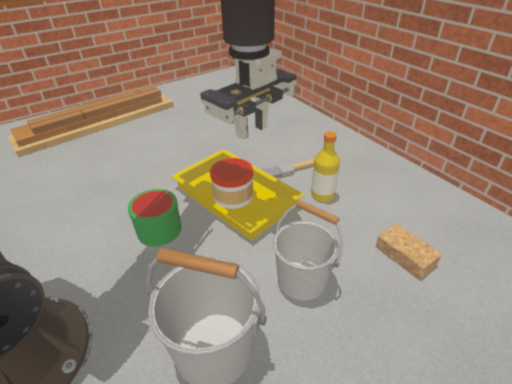

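View pics/wrist2.png

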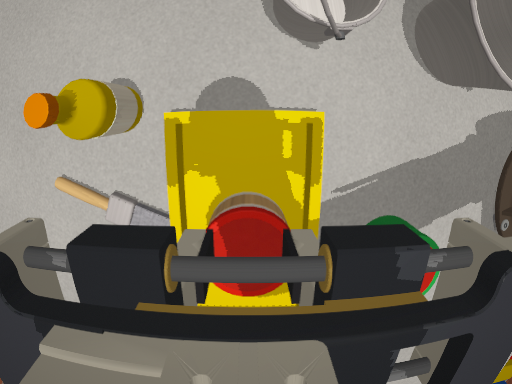

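```bash
python3 - <<'E'
from h import *
print(proj('side',[[549,81,226],[549,81,45],[549,81,4]]))
E
```

```text
[[251.00490786 132.12279389]
 [253.10158165 196.68711533]
 [253.50279736 209.04202727]]
```

Call:
{"method": "move_arm", "body": {"rows": [{"dp": [0.002,0,0.045],"twist": 0},{"dp": [0,0,0.045],"twist": 0},{"dp": [0,0,0.035],"twist": 0},{"dp": [0,0,0.02],"twist": 0},{"dp": [0,0,0],"twist": 0}]}}

```text
clock: 3.38
tool_pos: [548.8, 80.0, 88.3]
eef_rot: [3.139, -0.001, -1.377]
contact_force: [-1.5, 1.8, -0.3]
grip_width: 0.455
```

```bash
python3 - <<'E'
from h import *
print(read_state()['tool_pos'],read_state()['eef_rot'])
a=capture("side")[100:260,150:350]; b=capture("top")[100:280,100:320]
cv2.imwrite("pics/c3.png",np.hstack([cv2.resize(a,(400,360)),cv2.resize(b,(400,360))]))
E
```

```text
[548.82746359  80.00356247  88.292808  ] [ 3.13856073e+00 -7.61100028e-04 -1.37713699e+00]
```

View pics/c3.png

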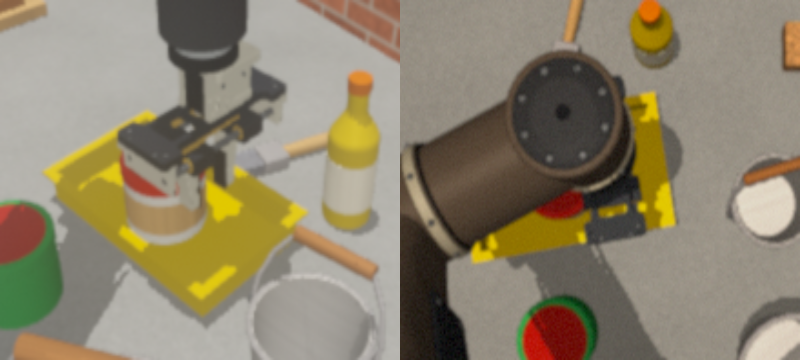

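Call:
{"method": "move_arm", "body": {"rows": [{"dp": [0,0,0.015],"twist": 0},{"dp": [0,0,0.015],"twist": 0},{"dp": [0,0,0.005],"twist": 0},{"dp": [0,0,0],"twist": 0},{"dp": [0,0,0],"twist": 0}]}}

```text
clock: 4.1
tool_pos: [550.3, 79.4, 54.8]
eef_rot: [-3.141, -0.0, -1.379]
contact_force: [-0.4, 0.3, -0.2]
grip_width: 0.459
```

Call:
{"method": "move_arm", "body": {"rows": [{"dp": [-0.004,0,0],"twist": 0},{"dp": [-0.004,0,0],"twist": 0},{"dp": [-0.004,0,0],"twist": 0},{"dp": [-0.004,0,0],"twist": 0},{"dp": [-0.004,0,0],"twist": 0}]}}

```text
clock: 4.72
tool_pos: [546.2, 99.3, 54.6]
eef_rot: [-3.142, 0.0, -1.379]
contact_force: [-0.4, -1.3, -0.3]
grip_width: 0.458
```

Call:
{"method": "move_arm", "body": {"rows": [{"dp": [-0.004,0,0],"twist": 0},{"dp": [-0.004,0,0],"twist": 0},{"dp": [-0.004,0,0],"twist": 0},{"dp": [-0.004,0,0],"twist": 0},{"dp": [-0.004,0,0],"twist": 0}]}}

```text
clock: 5.35
tool_pos: [542.2, 117.9, 54.6]
eef_rot: [3.141, -0.001, -1.379]
contact_force: [0.7, -5.7, 1.8]
grip_width: 0.46
```

```bash
python3 - <<'E'
from h import *
print(read_state()['tool_pos'],read_state()['eef_rot'],read_state()['contact_force'])
cv2.imwrite("pics/s4.png",cv2.resize(capture("side")[100:260,150:350],(750,600)))
E
```

```text
[542.17779535 117.9153186   54.55782918] [ 3.14065164e+00 -1.05360784e-03 -1.37900822e+00] [ 0.66923085 -5.71625131  1.83032647]
```

View pics/s4.png

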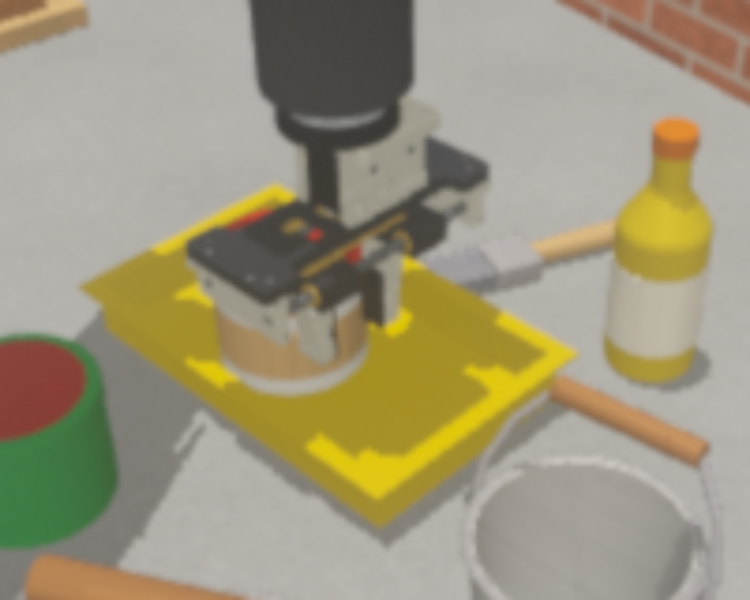

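Call:
{"method": "move_arm", "body": {"rows": [{"dp": [-0.003,0,0],"twist": 0},{"dp": [-0.003,0,0],"twist": 0},{"dp": [-0.003,0,0],"twist": 0},{"dp": [-0.003,0,0],"twist": 0},{"dp": [-0.003,0,0],"twist": 0}]}}

```text
clock: 6.02
tool_pos: [539.3, 132.7, 54.5]
eef_rot: [3.141, -0.001, -1.379]
contact_force: [1.4, -5.1, 1.8]
grip_width: 0.456
```

```bash
python3 - <<'E'
from h import *
print(read_state()['tool_pos'],read_state()['eef_rot'],read_state()['contact_force'])
cv2.imwrite("pics/s5.png",cv2.resize(capture("side")[100:260,150:350],(750,600)))
E
```

```text
[539.34365272 132.65938339  54.53528935] [ 3.14075722e+00 -8.72084193e-04 -1.37901259e+00] [ 1.42958425 -5.05355154  1.78368559]
```

View pics/s5.png

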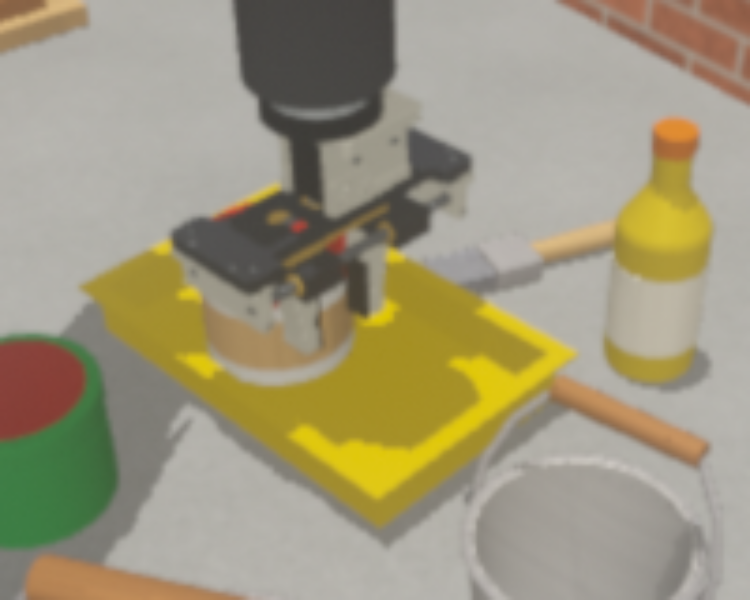

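Call:
{"method": "move_arm", "body": {"rows": [{"dp": [-0.003,0,0],"twist": 0},{"dp": [-0.003,0,0],"twist": 0},{"dp": [-0.003,0,0],"twist": 0},{"dp": [-0.003,0,0],"twist": 0},{"dp": [-0.003,0,0],"twist": 0}]}}

```text
clock: 6.7
tool_pos: [536.5, 147.4, 54.5]
eef_rot: [3.141, -0.001, -1.379]
contact_force: [0.6, -5.5, 1.3]
grip_width: 0.454
```

Call:
{"method": "move_arm", "body": {"rows": [{"dp": [-0.003,0,0],"twist": 0},{"dp": [-0.003,0,0],"twist": 0},{"dp": [-0.003,0,0],"twist": 0},{"dp": [0,0,0],"twist": 0},{"dp": [0,0,0],"twist": 0}]}}

```text
clock: 7.32
tool_pos: [534.8, 156.6, 54.5]
eef_rot: [3.141, -0.0, -1.379]
contact_force: [-0.2, -4.9, 1.3]
grip_width: 0.452
```

Call:
{"method": "move_arm", "body": {"rows": [{"dp": [0.006,0,0],"twist": 0},{"dp": [0.012,0,0],"twist": 0},{"dp": [0,0,-0.02],"twist": 0},{"dp": [0,0,-0.04],"twist": 0},{"dp": [0.03,0,-0.05],"twist": 0}]}}

```text
clock: 7.95
tool_pos: [543.9, 109.9, 165.0]
eef_rot: [3.14, -0.0, -1.377]
contact_force: [2.0, 1.0, -0.7]
grip_width: 0.455
```

Call:
{"method": "move_arm", "body": {"rows": [{"dp": [0.045,0,-0.05],"twist": 0},{"dp": [0.05,0,-0.03],"twist": -0.06},{"dp": [0.05,0,0],"twist": -0.06},{"dp": [0,0,0],"twist": 0},{"dp": [0,0,0],"twist": 0}], "jaw": 0}}

```text
clock: 8.57
tool_pos: [573.9, -29.2, 240.7]
eef_rot: [3.141, 0.0, -1.26]
contact_force: [-0.1, 1.3, 0.5]
grip_width: 0.956
```

```bash
python3 - <<'E'
from h import *
print(read_state()['tool_pos'],read_state()['eef_rot'],read_state()['contact_force'])
a=capture("side")[140:310,160:360]; b=capture("top"); c=capture("wrist")
cv2.imwrite("pics/s6.png",cv2.resize(a,None,fx=3.5,fy=3.5,interpolation=cv2.INTER_CUBIC))
cv2.imwrite("pics/t6.png",b);cv2.imwrite("pics/w6.png",c)
E
```

```text
[573.94947115 -29.20007794 240.7233357 ] [ 3.14141209e+00  4.07475011e-04 -1.26048843e+00] [-0.07410663  1.28227314  0.51308392]
```

View pics/s6.png

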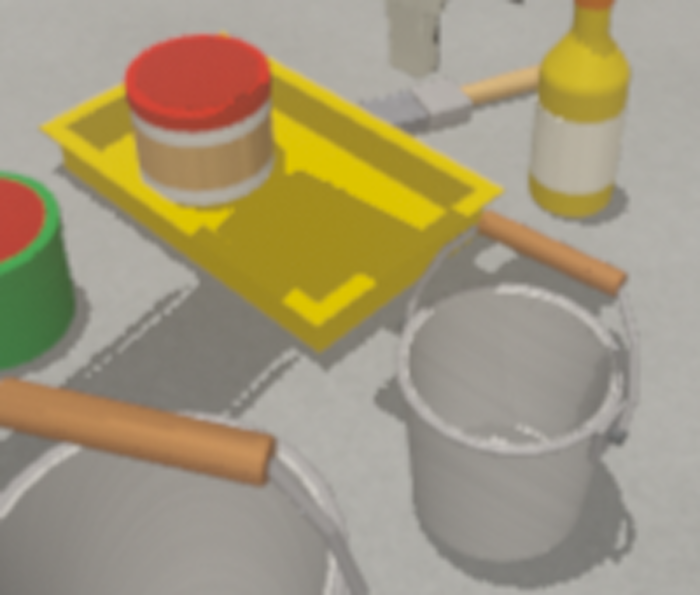

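View pics/t6.png

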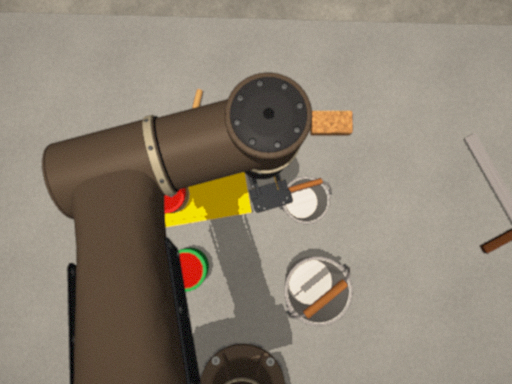

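View pics/w6.png

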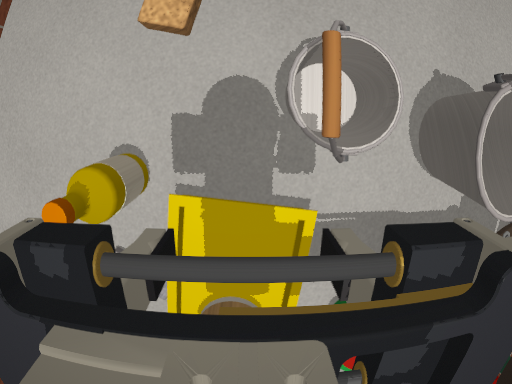

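```bash
cat >> h.py <<'E'
def wrist_onz(uv,z,pos,rot):
    m,f=cam('wrist'); uv=np.atleast_2d(uv).astype(float)
    d=uv-[m['cx'],m['cy']]; r=np.linalg.norm(d,axis=1); th=r/f
    v=np.c_[np.sin(th)*d[:,0]/r,-np.sin(th)*d[:,1]/r,-np.cos(th)]
    H=m['hand_eye']; Rt=R.from_euler('xyz',rot).as_matrix()
    o=Rt@H[:3,3]+pos; D=v@H[:3,:3].T@Rt.T
    return o+D*((z-o[2])/D[:,2])[:,None]
TR=np.array([539.27,154.0,0.1906])
def tray(p):
    c,s=np.cos(TR[2]),np.sin(TR[2]); d=np.asarray(p)[:2]-TR[:2]; return np.array([c*d[0]+s*d[1],-s*d[0]+c*d[1]])
def wfromtray(q):
    c,s=np.cos(TR[2]),np.sin(TR[2]); return TR[:2]+[c*q[0]-s*q[1],s*q[0]+c*q[1]]
E
python3 - <<'E'
from h import *
S=lambda p:(np.atleast_2d(p)+.5)/3.5-.5+[160,140]
t=onz('side',S((199,83)),89)[0]; print('tub',t,tray(t))
p,r=[573.95,-29.2,240.7],[3.1414,.0004,-1.2605]
print(wrist_onz([(331,31),(333,136),(346,93)],166,p,r)); print('rim',wrist_onz([(345,93)],110,p,r))
print('trayc',wrist_onz([(169,195),(317,211)],40,p,r))
E
```

```text
tub [518.13772283 202.39992859  89.        ] [-11.58031459  51.52691083]
[[ 555.87906728 -182.66154096  166.        ]
 [ 528.38162878 -103.61329131  166.        ]
 [ 529.55308218 -139.29718217  166.        ]]
rim [[ 514.06476301 -149.42884706  110.        ]]
trayc [[660.4109045   24.81433227  40.        ]
 [476.12816151 -12.17237861  40.        ]]
```

Call:
{"method": "move_arm", "body": {"rows": [{"dp": [0.033,0.0215,0],"twist": 0},{"dp": [0.033,0.0215,0],"twist": -0.01},{"dp": [0.033,0.0215,0],"twist": 0},{"dp": [0,0,0],"twist": 0},{"dp": [0,0,0.015],"twist": 0}]}}

```text
clock: 9.35
tool_pos: [544.5, -142.2, 226.5]
eef_rot: [-3.139, -0.001, -1.248]
contact_force: [0.0, -0.1, -0.3]
grip_width: 1.0
```

```bash
python3 - <<'E'
from h import *
print(read_state()['tool_pos'],read_state()['eef_rot'],read_state()['contact_force'])
a=capture("side"); c=capture("wrist")
cv2.imwrite("pics/s7.png",a);cv2.imwrite("pics/w7.png",c)
E
```

```text
[ 544.45859468 -142.15677849  226.49302417] [-3.13910738e+00 -7.15028880e-04 -1.24817233e+00] [ 0.04932248 -0.08384656 -0.27911198]
```

View pics/s7.png

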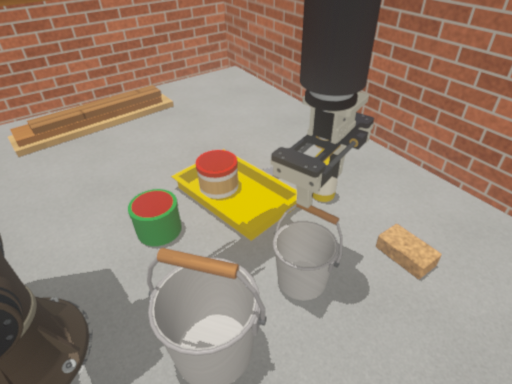

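View pics/w7.png

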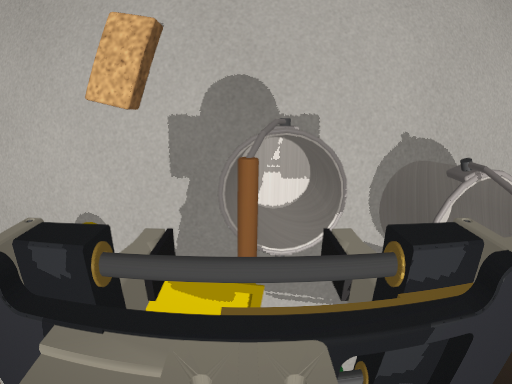

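Call:
{"method": "move_arm", "body": {"rows": [{"dp": [0,0,0.025],"twist": 0},{"dp": [0,0,0.025],"twist": 0},{"dp": [0,0,0.018],"twist": 0},{"dp": [0,0,0.003],"twist": 0},{"dp": [0,0,0],"twist": 0}], "newtons": 4}}

```text
clock: 10.07
tool_pos: [543.9, -142.4, 155.3]
eef_rot: [3.142, -0.0, -1.248]
contact_force: [-0.4, -0.3, 0.6]
grip_width: 0.998
```

```bash
python3 - <<'E'
from h import *
print(read_state()['tool_pos'],read_state()['eef_rot'],read_state()['contact_force'])
a=capture("side")[150:310,220:400]; c=capture("wrist")
cv2.imwrite("pics/s8.png",cv2.resize(a,None,fx=3.5,fy=3.5));cv2.imwrite("pics/w8.png",c)
E
```

```text
[ 543.94578264 -142.38692456  155.2609629 ] [ 3.14150386e+00 -2.26401035e-04 -1.24772725e+00] [-0.36254456 -0.30841323  0.60837921]
```

View pics/s8.png

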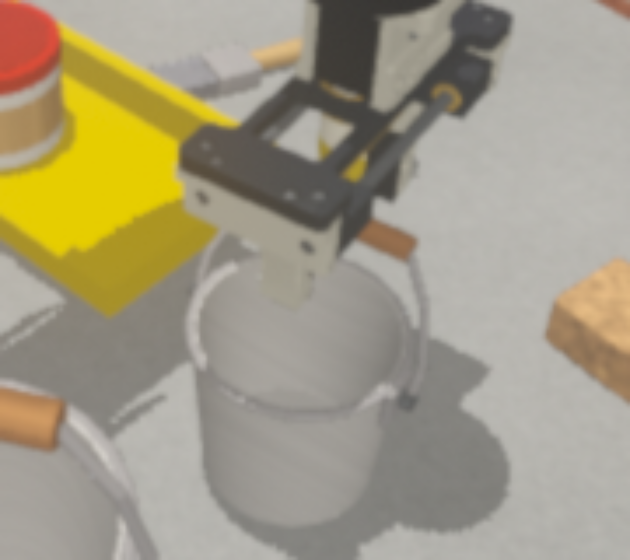

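View pics/w8.png

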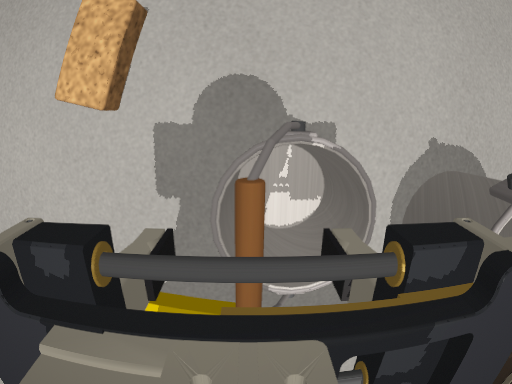

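Call:
{"method": "move_arm", "body": {"rows": [{"dp": [0,0,0],"twist": 0},{"dp": [0,0,0],"twist": 0},{"dp": [0,0,0],"twist": 0},{"dp": [0,0,0],"twist": 0},{"dp": [0,0,0],"twist": 0}], "jaw": 255, "newtons": 5}}

```text
clock: 10.8
tool_pos: [543.5, -142.9, 155.0]
eef_rot: [3.142, 0.0, -1.249]
contact_force: [-0.2, 0.2, 0.1]
grip_width: 0.491
```

Call:
{"method": "move_arm", "body": {"rows": [{"dp": [0,0,0],"twist": 0},{"dp": [0,0,0],"twist": 0},{"dp": [0,0,0],"twist": 0},{"dp": [0,0,0],"twist": 0},{"dp": [0,0,0],"twist": 0}], "newtons": 50}}

```text
clock: 11.42
tool_pos: [543.6, -142.9, 155.0]
eef_rot: [3.142, 0.0, -1.249]
contact_force: [-0.0, 0.5, 0.6]
grip_width: 0.157
```

```bash
python3 - <<'E'
from h import *
s=read_state();print(s['tool_pos'],s['eef_rot'],s['contact_force'],s['moment'],s['grip_width'])
a=capture("side")[150:310,220:400]; c=capture("wrist")
cv2.imwrite("pics/s9.png",np.hstack([cv2.resize(a,(400,356)),cv2.resize(c,(400,356))]))
E
```

```text
[ 543.56550322 -142.86247824  155.0017928 ] [ 3.14158183e+00  2.36021738e-05 -1.24882841e+00] [-0.01338101  0.51932704  0.59936016] [ 0.15058318 -0.03700139 -0.0315482 ] 0.1568895391412345
```

View pics/s9.png

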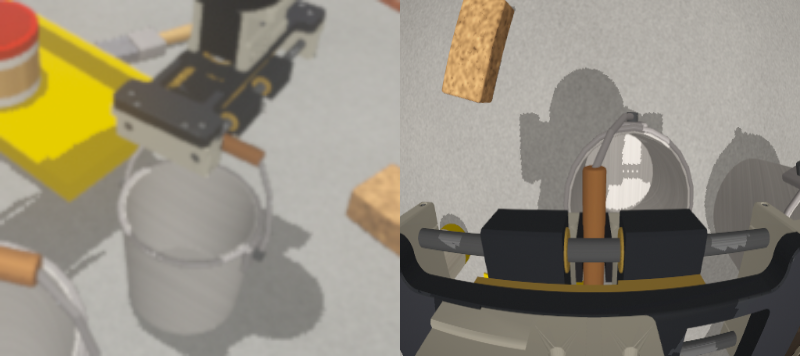

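Call:
{"method": "move_arm", "body": {"rows": [{"dp": [0,0,-0.003],"twist": 0},{"dp": [0,0,-0.004],"twist": 0},{"dp": [0,0,-0.006],"twist": 0},{"dp": [0,0,-0.008],"twist": 0},{"dp": [0,0,-0.008],"twist": 0}]}}

```text
clock: 12.15
tool_pos: [543.6, -142.9, 184.8]
eef_rot: [-3.141, -0.0, -1.249]
contact_force: [-0.2, 0.5, -3.4]
grip_width: 0.153
```

Call:
{"method": "move_arm", "body": {"rows": [{"dp": [0,0,-0.01],"twist": 0},{"dp": [0,0,-0.012],"twist": 0},{"dp": [0,0,-0.012],"twist": 0},{"dp": [0,0,-0.006],"twist": 0},{"dp": [0,0,0],"twist": 0}]}}

```text
clock: 12.78
tool_pos: [543.8, -142.8, 224.5]
eef_rot: [-3.141, -0.0, -1.249]
contact_force: [-0.4, -0.4, -4.7]
grip_width: 0.152
```

```bash
python3 - <<'E'
from h import *
s=read_state();print(s['tool_pos'],s['eef_rot'],s['contact_force'],s['moment'],s['grip_width'])
a=capture("side"); c=capture("wrist")
cv2.imwrite("pics/s10.png",cv2.resize(a,None,fx=1.5,fy=1.5));cv2.imwrite("pics/w10.png",c)
E
```

```text
[ 543.77435686 -142.84468594  224.52307928] [-3.14067971e+00 -1.77042985e-04 -1.24882066e+00] [-0.39867394 -0.41140111 -4.74001964] [ 0.10010927 -0.17640811 -0.01688087] 0.15213033341867735
```

View pics/s10.png

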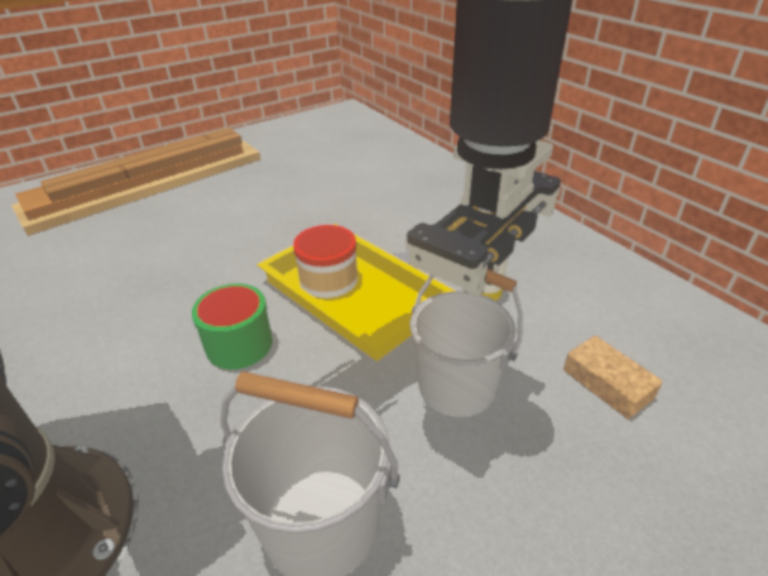

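View pics/w10.png

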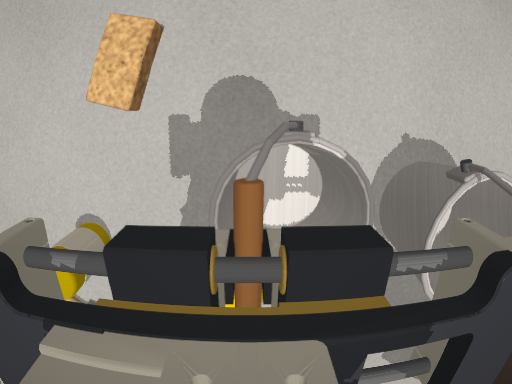

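Call:
{"method": "move_arm", "body": {"rows": [{"dp": [0,0,-0.006],"twist": 0.03},{"dp": [0,0,-0.006],"twist": 0.04},{"dp": [0,0,-0.005],"twist": 0.04},{"dp": [0,0,0],"twist": 0.02},{"dp": [-0.004,-0.0016,0],"twist": 0}]}}

```text
clock: 13.5
tool_pos: [544.2, -138.7, 240.8]
eef_rot: [3.141, 0.0, -1.379]
contact_force: [0.2, 0.4, -3.3]
grip_width: 0.156
```

Call:
{"method": "move_arm", "body": {"rows": [{"dp": [-0.009,-0.0036,0],"twist": 0},{"dp": [-0.014,-0.0056,0],"twist": 0},{"dp": [-0.018,-0.0072,0],"twist": 0},{"dp": [-0.02,-0.008,0],"twist": 0},{"dp": [-0.02,-0.008,0],"twist": 0}]}}

```text
clock: 14.12
tool_pos: [561.0, -51.1, 241.0]
eef_rot: [-3.141, 0.0, -1.378]
contact_force: [-0.5, -0.6, -3.6]
grip_width: 0.154
```

Call:
{"method": "move_arm", "body": {"rows": [{"dp": [-0.02,-0.008,0],"twist": 0},{"dp": [-0.02,-0.008,0],"twist": 0},{"dp": [-0.02,-0.008,0],"twist": 0},{"dp": [-0.018,-0.0072,0],"twist": 0},{"dp": [-0.014,-0.0056,0],"twist": 0}]}}

```text
clock: 14.75
tool_pos: [579.5, 45.7, 240.9]
eef_rot: [3.141, -0.0, -1.378]
contact_force: [0.1, -0.2, -2.8]
grip_width: 0.156
```

Call:
{"method": "move_arm", "body": {"rows": [{"dp": [-0.014,-0.0056,0],"twist": 0},{"dp": [-0.012,-0.0048,0],"twist": 0},{"dp": [-0.008,-0.003,0],"twist": 0},{"dp": [-0.005,-0.002,0],"twist": 0},{"dp": [0,0,0],"twist": 0}]}}

```text
clock: 15.38
tool_pos: [587.0, 85.7, 241.0]
eef_rot: [3.141, -0.0, -1.379]
contact_force: [-0.4, 0.4, -2.9]
grip_width: 0.156
```

```bash
python3 - <<'E'
from h import *
s=read_state();print(s['tool_pos'],s['eef_rot'],s['contact_force'],s['moment'],s['grip_width'],tray(s['tool_pos']))
p=s['tool_pos'];r=s['eef_rot']
a=capture("side")[60:300,120:420]; c=capture("wrist"); t=capture("top")
cv2.imwrite("pics/s11.png",cv2.resize(a,None,fx=2.5,fy=2.5));cv2.imwrite("pics/w11.png",c);cv2.imwrite("pics/t11.png",t)
E
```

```text
[586.95575229  85.74061243 240.95164638] [ 3.14146762e+00 -2.85915772e-05 -1.37860804e+00] [-0.39391562  0.3869242  -2.94303501] [ 0.03797674 -0.16739284 -0.00827854] 0.15552921791351237 [ 33.89058995 -76.05723421]
```

View pics/s11.png

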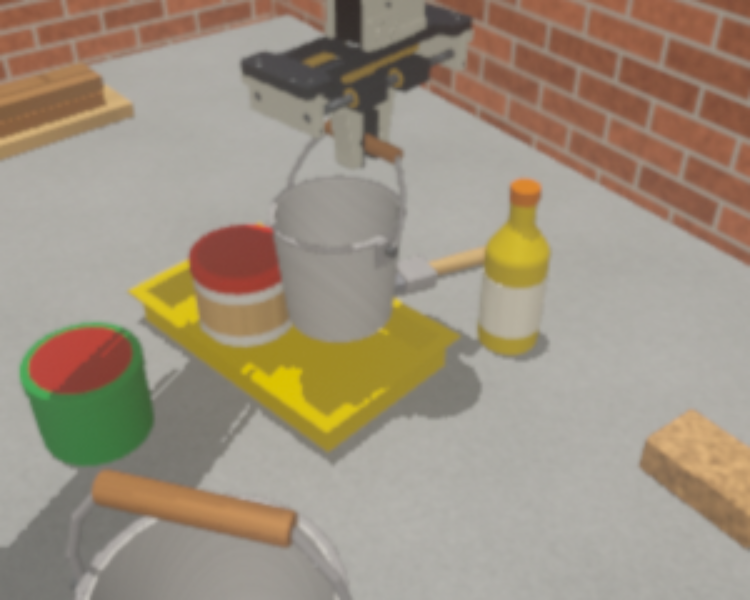

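View pics/w11.png

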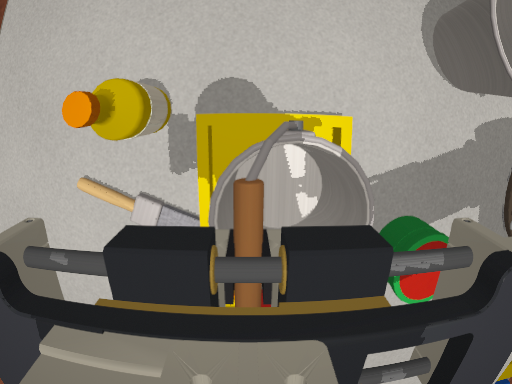

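View pics/t11.png

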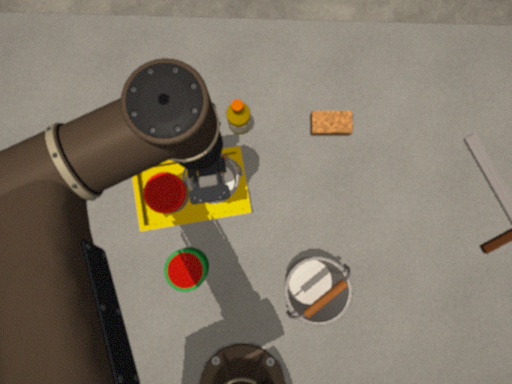

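```bash
python3 - <<'E'
from h import *
t=cv2.imread('pics/t11.png')
cv2.imwrite('pics/t11c.png',cv2.resize(t[130:245,120:270],None,fx=5,fy=5,interpolation=cv2.INTER_CUBIC))
for uv in((164.5,192.5),): 
    q=onz('top',uv,89)[0]; print(q,tray(q))
# kettle rim from side: leftmost/rightmost, front/back in crop/2.5
for uv in ((338,214),):
    q=onz('side',np.array(uv)/2.5+[120,60],110+86)[0]; print(q,tray(q))
q=wrist_onz([(292,209)],196,np.array([586.96,85.74,240.95]),[3.14147,0,-1.3786])[0]; print(q,tray(q))
E
```

```text
[521.60616241 214.97301596  89.        ] [-5.79273881 63.21521977]
[552.38025202  71.04618706 196.        ] [ -2.84260412 -83.93529288]
[557.92504166  72.50077706 196.        ] [  2.87734276 -83.55749408]
```

View pics/t11c.png

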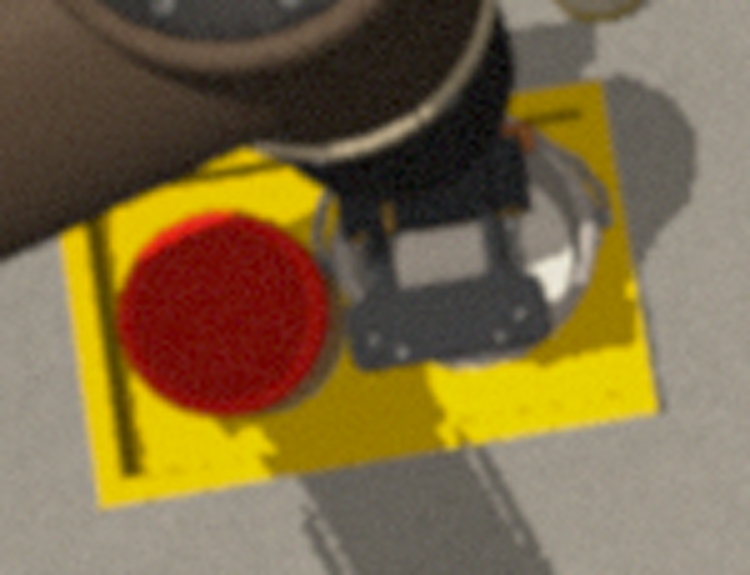

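```bash
python3 - <<'E'
from h import *
for uv in ((458,245),(315,245),(602,245),(470,365)):
    q=onz('top',(np.array(uv)+.5)/5-.5+[120,130],196)[0]; print(q,tray(q))
E
```

```text
[550.07070045  82.77877749 196.        ] [ -2.88761489 -71.97763087]
[548.4863825  149.55274024 196.        ] [ 8.20695591 -6.11274901]
[551.66820852  15.44889305 196.        ] [ -14.07455273 -138.39086594]
[494.08780467  75.40177363 196.        ] [-59.25426112 -68.61519149]
```

Call:
{"method": "move_arm", "body": {"rows": [{"dp": [0,0,0.008],"twist": 0},{"dp": [0,0,0.015],"twist": 0},{"dp": [0,0,0.018],"twist": 0},{"dp": [0,0,0.015],"twist": 0},{"dp": [0,0,0.008],"twist": 0}]}}

```text
clock: 16.15
tool_pos: [586.4, 85.3, 175.4]
eef_rot: [3.14, -0.0, -1.379]
contact_force: [0.8, -0.8, -3.6]
grip_width: 0.155
```

Call:
{"method": "move_arm", "body": {"rows": [{"dp": [0,0,0.006],"twist": 0},{"dp": [0,0,0.003],"twist": 0},{"dp": [0,0,0.001],"twist": 0},{"dp": [0,0,0.001],"twist": 0},{"dp": [0,0,0],"twist": 0}]}}

```text
clock: 16.77
tool_pos: [587.0, 85.7, 166.2]
eef_rot: [-3.141, 0.0, -1.379]
contact_force: [0.8, -0.2, -3.2]
grip_width: 0.154
```

```bash
python3 - <<'E'
from h import *
s=read_state();print(s['tool_pos'],s['eef_rot'],s['contact_force'],s['moment'],s['grip_width'],tray(s['tool_pos']))
a=capture("side")[100:260,150:350]
cv2.imwrite("pics/s12.png",cv2.resize(a,(750,600)))
E
```

```text
[587.01922848  85.6567101  166.24125814] [-3.14120467e+00  1.02649060e-04 -1.37874959e+00] [ 0.77233762 -0.22367091 -3.24436228] [ 0.10870513 -0.12517983  0.00983508] 0.15366683033698122 [ 33.9370215  -76.15164257]
```

View pics/s12.png

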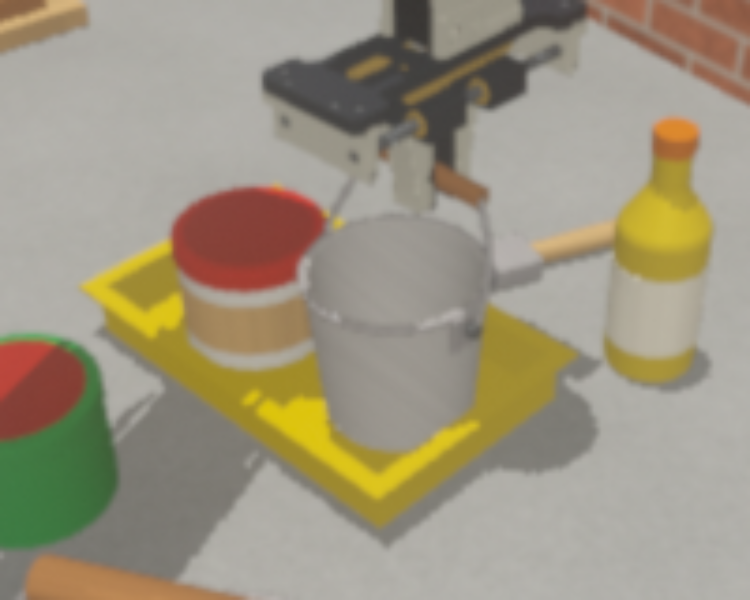

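```bash
python3 - <<'E'
from h import *
for uv,z in (((402,410),11),((397,272),121),((250,237),89)):
    q=onz('side',(np.array(uv)/3.75+[150,100]),z)[0]; print(q,tray(q))
E
```

```text
[551.77288594  68.16894975  11.        ] [ -3.98405829 -86.64536124]
[554.03362702  73.55724545 121.        ] [ -0.74345537 -81.78293658]
[518.83557775 202.77122584  89.        ] [-10.82475576  51.7592769 ]
```

Call:
{"method": "move_arm", "body": {"rows": [{"dp": [-0.002,0,0],"twist": 0},{"dp": [-0.002,0,0],"twist": 0},{"dp": [0,0,0.001],"twist": 0},{"dp": [0,0,0.001],"twist": 0},{"dp": [0,0,0.001],"twist": 0}]}}

```text
clock: 17.45
tool_pos: [586.2, 89.5, 162.9]
eef_rot: [3.142, -0.0, -1.379]
contact_force: [-0.2, 0.1, -2.9]
grip_width: 0.155
```

Call:
{"method": "move_arm", "body": {"rows": [{"dp": [0,0,0.001],"twist": 0},{"dp": [0,0,0.001],"twist": 0},{"dp": [0,0,0.001],"twist": 0},{"dp": [0,0,0],"twist": 0},{"dp": [0,0,0],"twist": 0}]}}

```text
clock: 18.08
tool_pos: [586.1, 89.5, 160.0]
eef_rot: [3.141, -0.0, -1.379]
contact_force: [0.1, 0.7, -4.3]
grip_width: 0.152
```

Still carried; lower in 1 mm steps.

Call:
{"method": "move_arm", "body": {"rows": [{"dp": [0,0,0.001],"twist": 0},{"dp": [0,0,0],"twist": 0},{"dp": [0,0,0],"twist": 0}]}}

```text
clock: 18.45
tool_pos: [586.8, 89.7, 159.5]
eef_rot: [-3.14, 0.0, -1.379]
contact_force: [1.8, -0.8, 0.3]
grip_width: 0.157
```

Call:
{"method": "move_arm", "body": {"rows": [{"dp": [0,0,0.001],"twist": 0},{"dp": [0,0,0],"twist": 0},{"dp": [0,0,0],"twist": 0}]}}

```text
clock: 18.82
tool_pos: [587.4, 89.7, 159.2]
eef_rot: [-3.139, -0.0, -1.378]
contact_force: [3.2, -0.2, 6.3]
grip_width: 0.156
```

Call:
{"method": "move_arm", "body": {"rows": [{"dp": [0,0,0.001],"twist": 0},{"dp": [0,0,0],"twist": 0},{"dp": [0,0,0],"twist": 0}]}}

```text
clock: 19.2
tool_pos: [588.0, 89.9, 158.8]
eef_rot: [-3.137, -0.0, -1.378]
contact_force: [3.9, -0.5, 8.0]
grip_width: 0.157
```

Call:
{"method": "move_arm", "body": {"rows": [{"dp": [0,0,-0.001],"twist": 0},{"dp": [0,0,-0.0005],"twist": 0},{"dp": [0,0,0],"twist": 0},{"dp": [0,0,0],"twist": 0}]}}

```text
clock: 19.7
tool_pos: [587.1, 89.8, 159.3]
eef_rot: [-3.139, 0.0, -1.378]
contact_force: [4.4, 1.0, 5.5]
grip_width: 0.157
```

```bash
python3 - <<'E'
from h import *
s=read_state();print(s['tool_pos'],s['contact_force'],s['moment'])
a=capture("side")[100:260,150:350]
cv2.imwrite("pics/s13.png",cv2.resize(a,(750,600)))
cv2.imwrite("pics/t13.png",cv2.resize(capture('top')[130:245,120:270],None,fx=5,fy=5,interpolation=cv2.INTER_CUBIC))
E
```

```text
[587.1144325   89.77047607 159.30294609] [4.35558412 0.97230588 5.49876674] [ 0.17249493 -1.55781574 -0.01360872]
```

View pics/s13.png

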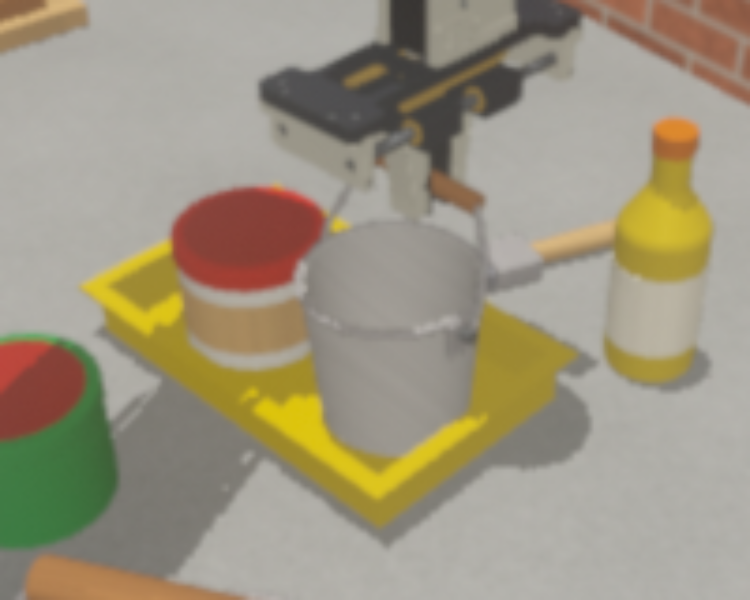

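View pics/t13.png

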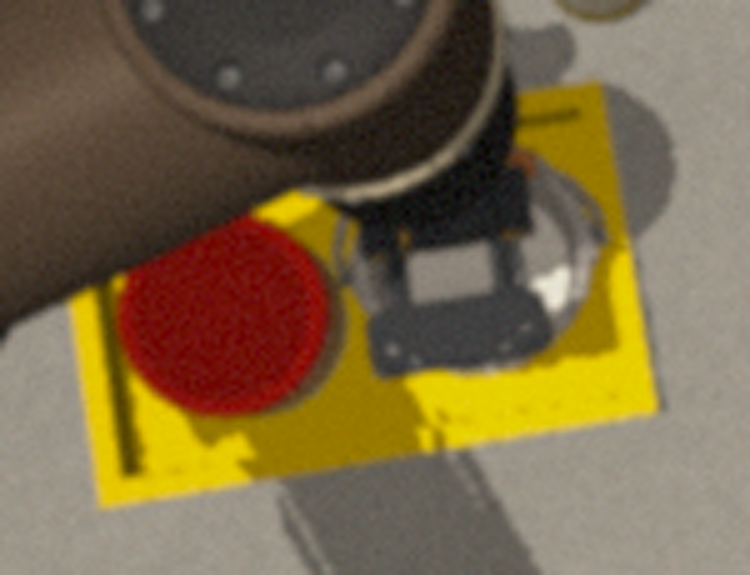

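Call:
{"method": "move_arm", "body": {"rows": [{"dp": [0,0,-0.0005],"twist": 0},{"dp": [0,0,0],"twist": 0},{"dp": [0,0,0],"twist": 0}]}}

```text
clock: 20.18
tool_pos: [586.7, 89.7, 159.5]
eef_rot: [-3.14, 0.0, -1.379]
contact_force: [4.3, 0.7, 5.4]
grip_width: 0.157
```

Call:
{"method": "move_arm", "body": {"rows": [{"dp": [0,0,0],"twist": 0},{"dp": [0,0,0],"twist": 0},{"dp": [0,0,0],"twist": 0}], "newtons": 10}}

```text
clock: 20.55
tool_pos: [586.4, 89.9, 159.2]
eef_rot: [-3.141, 0.0, -1.379]
contact_force: [2.9, 1.3, 5.8]
grip_width: 0.169
```

Call:
{"method": "move_arm", "body": {"rows": [{"dp": [0,0,0],"twist": 0},{"dp": [0,0,0],"twist": 0},{"dp": [0,0,0],"twist": 0}], "newtons": 3}}

```text
clock: 20.92
tool_pos: [586.3, 89.8, 159.1]
eef_rot: [-3.141, 0.0, -1.379]
contact_force: [2.4, 2.6, 5.2]
grip_width: 0.167
```

```bash
python3 - <<'E'
from h import *
s=read_state();print(s['tool_pos'],s['contact_force'],s['moment'])
a=capture("side")[100:260,150:350]
cv2.imwrite("pics/s14.png",cv2.resize(a,(750,600)))
E
```

```text
[586.28059513  89.77855878 159.11970856] [2.39831519 2.57903383 5.22937756] [ 0.65202997 -1.11601819 -0.04322578]
```

View pics/s14.png

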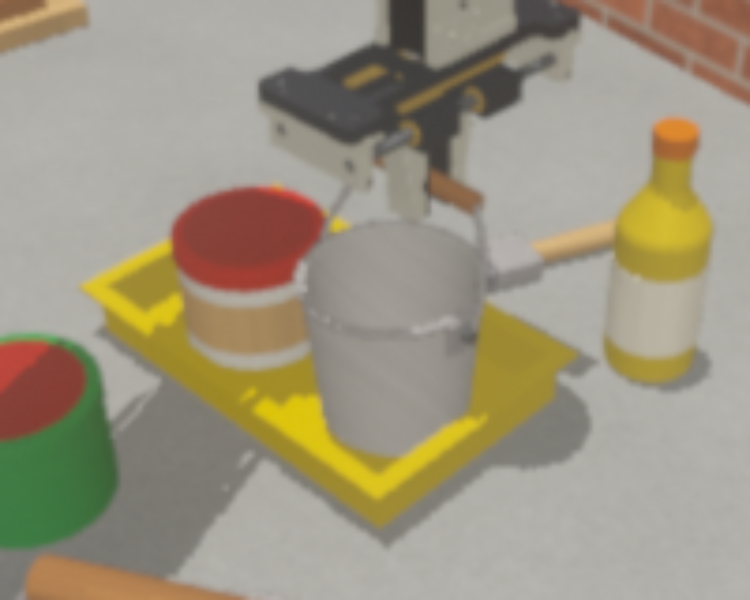

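Call:
{"method": "move_arm", "body": {"rows": [{"dp": [0,0,0],"twist": 0},{"dp": [0,0,0],"twist": 0},{"dp": [0,0,0],"twist": 0},{"dp": [0,0,0],"twist": 0},{"dp": [0,0,0],"twist": 0}], "jaw": 140}}

```text
clock: 21.6
tool_pos: [586.1, 89.4, 158.9]
eef_rot: [3.141, -0.0, -1.379]
contact_force: [-1.3, -0.7, 0.5]
grip_width: 0.449
```

```bash
python3 - <<'E'
from h import *
s=read_state();print(s['tool_pos'],s['contact_force'],s['moment'],s['grip_width'])
a=capture("side")[100:260,150:350]; c=capture('wrist')
cv2.imwrite("pics/s15.png",cv2.resize(a,(750,600)));cv2.imwrite("pics/w15.png",c)
E
```

```text
[586.05864626  89.44814937 158.90480061] [-1.29031087 -0.70973685  0.54228148] [ 0.012301   -0.08031475  0.01938486] 0.44873875819879644
```

View pics/s15.png

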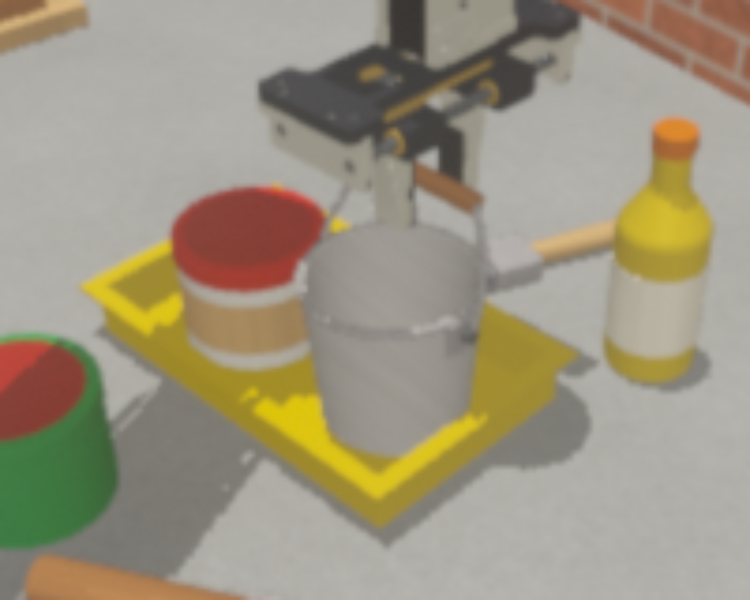

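View pics/w15.png

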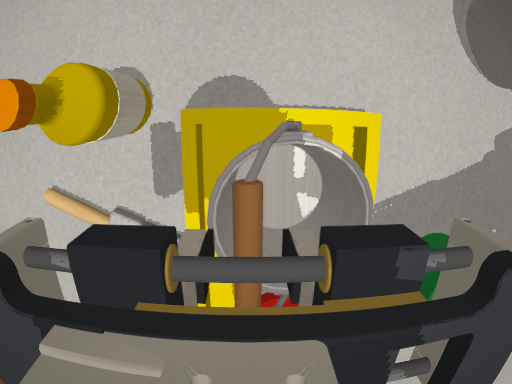

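Released and the bar stays put. Open fully and rise straight up.

Call:
{"method": "move_arm", "body": {"rows": [{"dp": [0,0,0],"twist": 0},{"dp": [0,0,-0.01],"twist": 0},{"dp": [0,0,-0.02],"twist": 0},{"dp": [0,0,-0.03],"twist": 0},{"dp": [0,0,-0.04],"twist": 0}], "jaw": 60}}

```text
clock: 22.32
tool_pos: [585.8, 89.3, 260.0]
eef_rot: [3.141, -0.0, -1.379]
contact_force: [1.4, -0.1, 0.2]
grip_width: 0.762
```

Call:
{"method": "move_arm", "body": {"rows": [{"dp": [0,0,-0.04],"twist": 0},{"dp": [-0.045,0,-0.03],"twist": 0},{"dp": [-0.05,0,0],"twist": 0},{"dp": [-0.05,0,0],"twist": 0},{"dp": [-0.05,0,0],"twist": 0}]}}

```text
clock: 22.95
tool_pos: [548.5, 282.3, 330.2]
eef_rot: [-3.14, 0.001, -1.379]
contact_force: [0.7, 0.1, 0.2]
grip_width: 0.764
```

Call:
{"method": "move_arm", "body": {"rows": [{"dp": [-0.05,0.02,0],"twist": 0},{"dp": [-0.05,0.03,0],"twist": 0},{"dp": [-0.05,0.03,0],"twist": 0},{"dp": [-0.05,0.03,0],"twist": 0},{"dp": [0,0,0],"twist": 0}]}}

```text
clock: 23.58
tool_pos: [400.3, 458.9, 329.5]
eef_rot: [-3.141, 0.001, -1.374]
contact_force: [0.8, -0.4, 0.1]
grip_width: 0.766
```

Call:
{"method": "move_arm", "body": {"rows": [{"dp": [0,0,0],"twist": 0},{"dp": [0,0,0],"twist": 0},{"dp": [0,0,0],"twist": 0}]}}

```text
clock: 23.95
tool_pos: [403.7, 455.4, 329.2]
eef_rot: [-3.141, 0.0, -1.38]
contact_force: [0.1, 0.2, -0.3]
grip_width: 0.768
```

```bash
python3 - <<'E'
from h import *
s=read_state();print(s['clock'],s['tool_pos'],s['contact_force'],s['grip_width'])
cv2.imwrite("pics/s16.png",cv2.resize(capture("side"),None,fx=1.5,fy=1.5));cv2.imwrite("pics/t16.png",capture('top'))
E
```

```text
23.95 [403.65162919 455.42212651 329.23204489] [ 0.05312732  0.24227306 -0.28135281] 0.7677186919817572
```

View pics/s16.png

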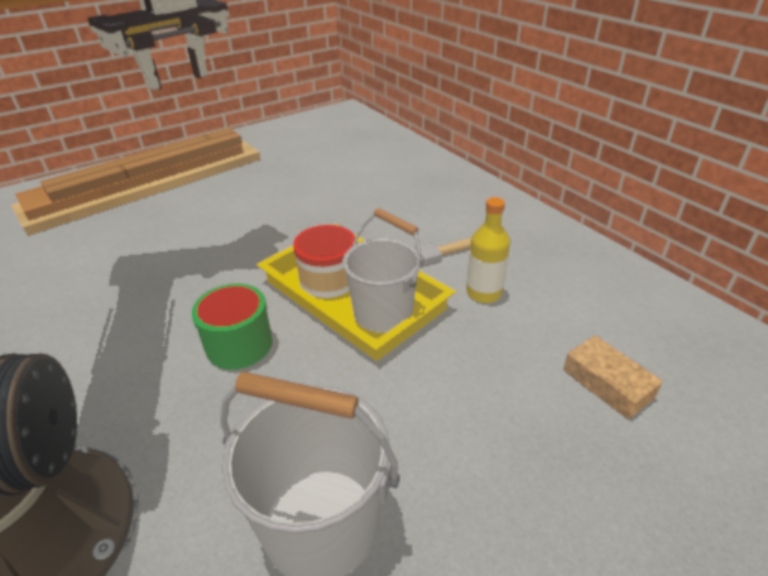

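View pics/t16.png

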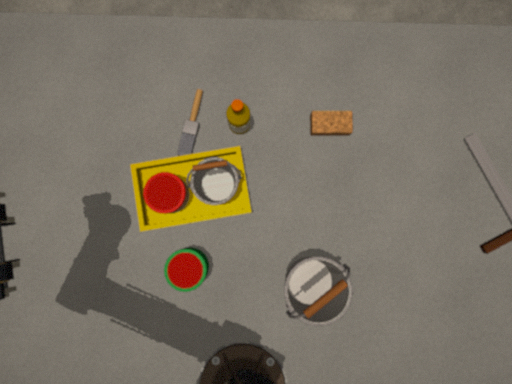

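```bash
python3 - <<'E'
from h import *
t=cv2.imread('pics/t16.png'); cv2.imwrite('pics/t16c.png',cv2.resize(t[130:245,120:270],None,fx=5,fy=5,interpolation=cv2.INTER_CUBIC))
s=cv2.imread('pics/s16.png'); cv2.imwrite('pics/s16c.png',cv2.resize(s[200:370,250:460],None,fx=3.5,fy=3.5,interpolation=cv2.INTER_CUBIC))
# predicted outlines for kettle at tray (x,y)
def ring(q,r,z):
    a=np.linspace(0,2*np.pi,80); w=wfromtray(q); return np.c_[w[0]+r*np.cos(a),w[1]+r*np.sin(a),np.full(80,z)]
q=(0,-72)
im=cv2.imread('pics/t16c.png')
for r,z in((59,114),(46,8)):
    p=(proj('top',ring(q,r,z))-[120,130]+.5)*5; cv2.polylines(im,[p.astype(np.int32)],True,(255,0,255),1)
cv2.imwrite('pics/t16d.png',im)
E
```

```text
(no output)
```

View pics/t16d.png

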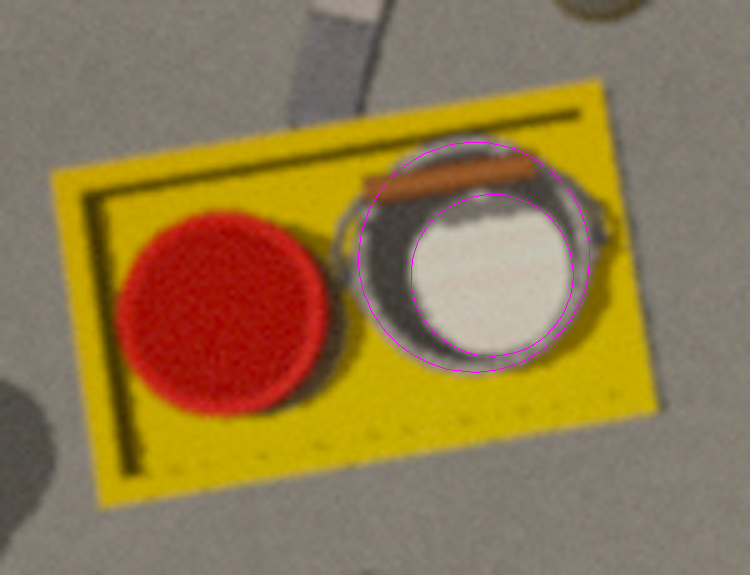

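View pics/s16c.png

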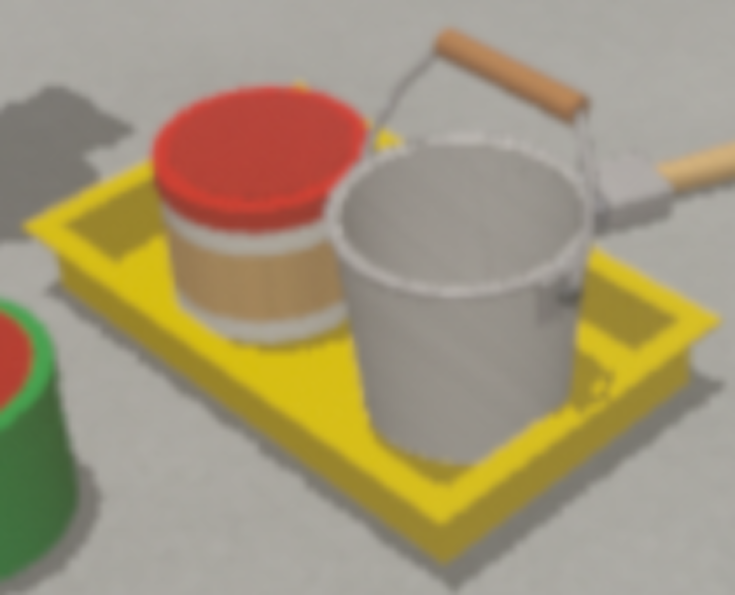

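The predicted outlines for an upright kettle at tray (0, −72) match both the rim and the inner floor in the top view. The side view shows it flat on the floor, clear of the tub and walls. The glue bottle, cork block and brush are at their first pixel positions.

```bash
python3 -c "
from cell import *
print(sign_off())"
```

```text
the job is handed in; nothing more can be done
None
```

The kettle is standing in the yellow tray beside the tub, and I handed the job in with the clock at about 24 s. `sign_off()` reports no verdict.

**What I did:** I slid the tub along the tray floor to about y = +63 mm in the tray frame. I then lifted the kettle by its bail, leaving the bail at the lean I found it in. I set it down at about (0, −72) mm in the tray frame, let go and moved the arm clear.

**Last checks:**
- **Kettle:** in the top view, the outlines predicted for an upright kettle at that spot match its rim and its inner floor. The side view shows it flat on the tray floor and clear of the walls and the tub. While lowering it, I briefly pressed down with about 8 N, against the 45 N limit.
- **Bystanders:** the glue bottle, cork block and brush look unmoved in the top view.
- **Arm:** it reads no contact force.

**One disagreement:** the side camera put the tub and kettle about 5–12 mm further toward −y than the top camera did. I trusted the top camera, and the spacing between the two objects agreed from both views.

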